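# First star pass on the glue pot lid

## Task

The lid of the grey glue pot is held by four bar knobs and I want it drawn down evenly, so start the first star pass: turn the yellow knob clockwise a little, until the striped end of its bar points along its red line at the middle of the lid, and no further. Then do the same with the black knob diagonally across the lid from it. Leave the other two black knobs loose for later, and let go of everything when done.

Things in the scene. Friction and masses are not known exactly. Their poses are not given: they have to be found in the camera images.
- knob_yellow: The only yellow knob. Bar 50 mm long, 16 wide, from 10 to 40 mm above the origin; below it a round 42 mm skirt. Origin: on the turning axis under the skirt, 124 mm above the bench; z up; +x along the bar to its striped end (pointer). Pinch the bar across its width about 30 mm above the origin. Starts with the pointer 50 to 80 degrees short of its red line, which aims at knob_across; clockwise from above tightens.
- knob_across: Black knob diagonally across the lid, 160 mm from the yellow one; same shape, frame, direction and range of starts; white stripe on its pointer end; its red line aims at knob_yellow. Every knob turns in place without rising, with a light drag of 0.06 N m, stays where it is left, and could turn 80 degrees past its line, which is too far.
- knob_left: Black neighbour of the yellow knob, next anticlockwise round the lid seen from above, 113 mm from it; same shape, frame and starts; its red line aims at knob_right. To be left loose. The flat round lid is 214 mm across, its top 120 mm above the bench; nothing on it is taller than the knobs. The pot is fixed; its place and yaw vary.
- knob_right: The other black neighbour of the yellow knob, next clockwise round the lid seen from above, 113 mm from it; same shape, frame and starts; its red line aims at knob_left. To be left loose. Each red line is painted on the lid, from its knob towards the middle of the lid.
There are look-alikes about, which are no part of the job. Of the things that look like the part that bears knob_yellow, the larger one is meant.

How it is judged:
On the way, in this order (a step that is already met when the one before it is completed fails the run):
1. the yellow knob's pointer lies within 15 degrees of its red line (y of knob_across in the frame of knob_yellow between -0.0414 and 0.0414 m and x of knob_across in the frame of knob_yellow above 0 m), for 0.2 s.
2. then the pointer of the black knob across from it lies within 15 degrees of its red line (y of knob_yellow in the frame of knob_across between -0.0414 and 0.0414 m and x of knob_yellow in the frame of knob_across above 0 m), for 0.2 s.
At the end, for the whole second after the job is handed in: The yellow knob and the black knob diagonally across from it both point at the middle of the lid, each within 15 degrees of its red line; the other two knobs are still loose (pointers more than 30 degrees from their lines); all four are at rest and released (all of step 1 and all of step 2 and x of knob_right in the frame of knob_left below 0.1386 m and x of knob_left in the frame of knob_right below 0.1386 m and angular speed of each of knob_yellow, knob_across, knob_left, knob_right below 0.1 rad/s); the robot touches nothing.
It fails at once if one of the two neighbouring knobs is tightened (its pointer brought within 30 degrees of its red line) (x of knob_right in the frame of knob_left above 0.1386 m or x of knob_left in the frame of knob_right above 0.1386 m).
It fails at once if the yellow or the opposite knob is overtightened (its pointer more than 30 degrees past its red line) (y of knob_across in the frame of knob_yellow above 0.08 m or y of knob_yellow in the frame of knob_across above 0.08 m).
It also fails if it takes over 43 s, if anything falls off the work surface, if the arm or the gripper's body presses on something with over 40 N, if the wrist force passes 120 N, or if a joint passes its speed limit or range.

## Robot

A 6-joint arm with a two-finger parallel gripper is mounted at the origin on the work surface. World frame = base frame: x ahead of the robot, y to its left, z up, the work surface at z = 0. Lengths are in m, angles in rad, forces in N, time in s.
With the tool pointing down it reaches from about 0.35 to 0.875 m from the base axis. Payload 15.5 kg.
Tool frame: the origin (TCP) lies midway between the tips of the shut fingers; the grasp point (between the pads) lies 19 mm behind it; x points along the fingers, z is the direction in which the jaws open and shut, and the axes are right-handed (so a half turn about x gives the same grasp; the last joint's range is limited). The gripper opens to 85 mm and grips with 20 to 120 N. Pads are 22 mm wide; open, the fingers measure 114 mm over their backs; the gripper's body (76 mm by 85 mm) begins 54 mm behind the grasp point. The pads swing forward as they close: fully open they stand 13 mm farther back than shut.
Start: joints at [-1.244, 0.494, 1.345, -0, 1.302, -0.096], TCP at [0.256, -0.57, 0.231] pointing down, gripper open.
Joint ranges: [-2.91, 2.91], [-0.82, 2.16], [0.22, 2.67], [-1.22, 4.37], [0.12, 2.79], [-3.08, 3.08]. Speed limits (rad/s): [1.89, 1.89, 2.57, 3.01, 3.01, 3.01].

## Interface

Orientations are given as [roll, pitch, yaw] about the fixed x, y, z axes, in that order (R = Rz(yaw) Ry(pitch) Rx(roll)).
In Python, from rig import robot, cams gives the robot as it stands.
- The arm moves only by the tool step_arm, never from a script. Its argument "targets" is a list of rows, each a list of 5 numbers: the closure, from 0 (fully open) to 1 (shut), then the shift along the tool's x, y, z in units of 30 mm (1.0 is 30 mm), then the turn about the tool's x in units of 6 degrees (1.0 is 6 degrees). In form: [[jaw, dx, dy, dz, twist], ...]. A call has 1 to 8 rows; each row is the pose to reach, as a shift and turn from the pose commanded when the call began, along the tool's axes at that moment; what a row does not reach only later rows make up. A row lasts 1/8 s, in which the tool goes at most 62.5 mm and 10.7 degrees, less where a joint would pass 70% of its speed; a pose out of reach is approached as far as the arm can. A call with a gripper value outside its range is refused whole. The fingers move at their own pace and stop on an object; "force" is the grip in N (left out, the last holds). Time passes only in rows, so rows that repeat a pose let the fingers close. It gives the time, the measured TCP pose, the force and the opening at its end, in the units of the state.
- robot.sense(): the state, without advancing time (a new reading comes with each control period).
- cams.capture(name): name is "side" or "top"; returns the picture (400x640x3 uint8, red, green, blue); there is no depth.
- cams.get_calibration(name): a dict with "fx", "fy", "cx", "cy" (pixels), "k1" (the pictures are not rectified: a ray, as slopes to the right and down, at radius r is drawn at 1 + k1 r^2 times it, then the intrinsics apply), "origin" and "orientation" of the camera in the world. Camera axes: x right, y down, z forward; pixel columns grow to the right and rows downward; lengths in m; the calibration is good to about 2 mm. A picture is of the moment at which its call begins. get_calibration takes no time and is no camera call.
- robot.job_done(): hands the job in, once; it reports no verdict.
The state is a dict: "clock": time; "joint_positions": joint angles; "joint_vel": joint speeds; "joint_torque": joint torques, N m; "position": TCP position; "eef_rot": TCP orientation; "contact_force": force on the tool from outside, world axes, zero at the start; "ft_torque": the same for the moment, N m; "width": finger opening in m.
Only numpy, scipy, OpenCV 4.12 (cv2) and the standard library are available. Lean on these libraries where they do the work, as an engineer would, in place of code of your own. Each camera call takes 0.05 s, during which the arm holds its last target.

## Working session

There is one attempt and no reset: what is moved stays moved. The work goes in short steps, Python scripts to look and compute and a tool call to move; the robot and the scene stay as the last step left them, time stands still between calls to the robot, and variables do not carry over. Pictures are saved under pics/ and viewed, and the job is handed in when it is done.

Besides the shell and the picture viewer there is one more tool, called after "Request:" by a JSON object that holds its "name" and its "arguments". step_arm: Moves the arm, as the interface text tells. Its arguments: {"type":"object","properties":{"targets":{"type":"array"},"force":{"type":"number"}},"required":["targets"]}

```bash
mkdir -p pics; python3 - <<'E'
from rig import robot,cams
import cv2
for n in("top","side"):
    im=cams.capture(n);cv2.imwrite(f"pics/{n}0.png",im[:,:,::-1]);c=cams.get_calibration(n);print(n,c)
s=robot.sense();print(s["clock"],s["position"],s["eef_rot"],s["width"])
E
```

```text
top {'fx': 388.9058492511291, 'fy': 388.9058492511291, 'cx': 318.67066124609164, 'cy': 201.96873138212356, 'k1': -0.09808528604102645, 'origin': array([0.49202525, 0.06342608, 0.75229978]), 'orientation': array([-3.04883893, -0.04826019, -1.58043363])}
side {'fx': 458.1990591343845, 'fy': 458.1990591343845, 'cx': 317.74150109635417, 'cy': 202.9865756051981, 'k1': -0.11821719462046883, 'origin': array([0.24404658, 0.37513295, 0.53222333]), 'orientation': array([-2.29834033, -0.01521707, -2.32239796])}
0.1 [ 0.25634934 -0.56965576  0.23074062] [3.02946129 1.56967424 1.88145824] 0.08538884238812548
```

View pics/top0.png

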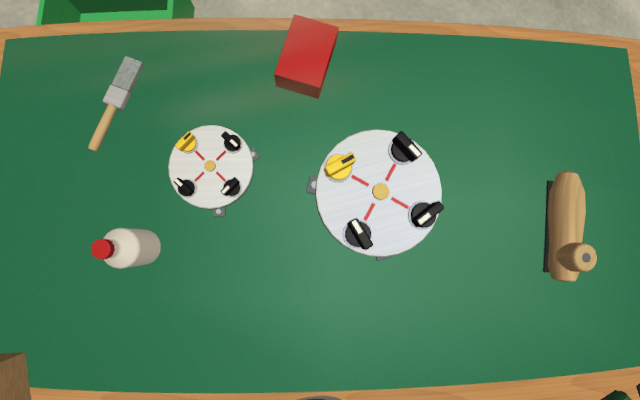

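View pics/side0.png

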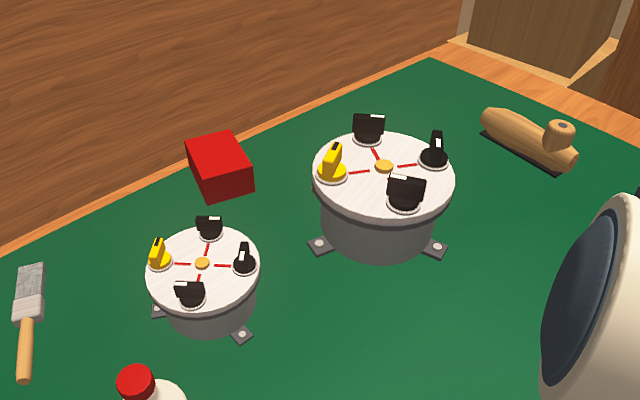

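The large pot has its lid centre near (380,191) in the top view. Its yellow knob is near (340,165), and the opposite black knob is near (426,213). I'll enlarge that area and measure.

```bash
cat > h.py <<'E'
import numpy as np,cv2
from rig import robot,cams
from scipy.spatial.transform import Rotation as R
def unproj(n,px,z):
    c=cams.get_calibration(n);px=np.atleast_2d(np.float64(px))
    K=np.array([[c['fx'],0,c['cx']],[0,c['fy'],c['cy']],[0,0,1]])
    u=cv2.undistortPoints(px.reshape(-1,1,2),K,np.array([c['k1'],0,0,0,0])).reshape(-1,2)
    d=R.from_euler('xyz',c['orientation']).apply(np.c_[u,np.ones(len(u))])
    o=c['origin'];return (o+d*((z-o[2])/d[:,2])[:,None])[:,:2]
def proj(n,P):
    c=cams.get_calibration(n);r=R.from_euler('xyz',c['orientation'])
    q=r.inv().apply(np.atleast_2d(P)-c['origin']);u=q[:,:2]/q[:,2:]
    u=u*(1+c['k1']*(u**2).sum(1))[:,None]
    return u*[c['fx'],c['fy']]+[c['cx'],c['cy']]
E
python3 - <<'E'
from h import *
im=cv2.imread("pics/top0.png")
cr=cv2.resize(im[120:264,305:455],None,fx=5,fy=5,interpolation=cv2.INTER_CUBIC)[:600]
cr=cv2.resize(im[120:264,305:455],None,fx=4,fy=4,interpolation=cv2.INTER_CUBIC)
cv2.imwrite("pics/crop0.png",cr)
hsv=cv2.cvtColor(im,cv2.COLOR_BGR2HSV)
# lid
m=((hsv[...,1]<60)&(hsv[...,2]>150)).astype(np.uint8);m[:,:305]=0;m[:,455:]=0;m[:115]=0;m[270:]=0
m=cv2.morphologyEx(m,cv2.MORPH_OPEN,np.ones((3,3)))
cs,_=cv2.findContours(m,0,2);c=max(cs,key=cv2.contourArea)
h=cv2.convexHull(c).reshape(-1,2)
w=unproj("top",h,0.12);e=cv2.minEnclosingCircle(w.astype(np.float32));print("lid",e)
red=((hsv[...,1]>120)&((hsv[...,0]<8)|(hsv[...,0]>172))&(hsv[...,2]>90)).astype(np.uint8)
red[:,:305]=0;red[:,455:]=0;red[:120]=0
n,l,st,ce=cv2.connectedComponentsWithStats(red)
for i in range(1,n):
    if st[i,4]<10: continue
    p=np.argwhere(l==i)[:,::-1];wp=unproj("top",p,0.12)
    v=cv2.fitLine(wp.astype(np.float32),2,0,.01,.01).ravel()
    mu=wp.mean(0);d=mu-np.array(e[0]);print(st[i,4],ce[i],mu,np.degrees(np.arctan2(d[1],d[0])),np.degrees(np.arctan2(v[1],v[0])))
g=((abs(hsv[...,0].astype(int)-20)<8)&(hsv[...,1]>100)).astype(np.uint8);g[:,:365]=0;g[:,395:]=0;g[:180]=0;g[205:]=0
print("boss",unproj("top",np.argwhere(g)[:,::-1],.125).mean(0))
E
```

```text
lid ((0.5674351453781128, -0.06448007375001907), 0.11016310006380081)
49 [390.16326531 171.6122449 ] [ 0.60087428 -0.08759089] -34.64954383674457 -29.492691
44 [359.77272727 180.15909091] [ 0.58649513 -0.03610047] 56.11435654408726 60.422363
42 [399.52380952 202.64285714] [ 0.54879798 -0.10190943] -116.47005465877281 60.52076
49 [368.89795918 211.48979592] [ 0.53447798 -0.05021042] 156.58855715309323 -29.864864
boss [ 0.56752291 -0.06881447]
```

View pics/crop0.png

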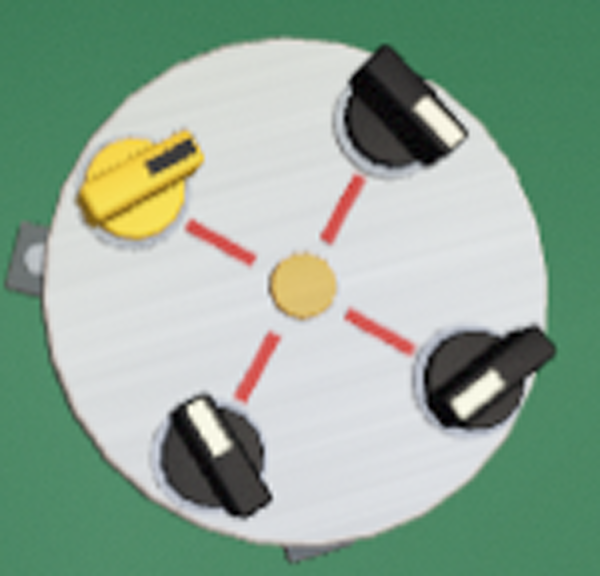

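```bash
python3 - <<'E'
from h import *
# overlay predicted knob axes in both views
C=np.array([.5677,-.0690]);a=np.radians(60.4)
for k,n in enumerate(("top","side")):
    im=cv2.imread(f"pics/{n}0.png");x0,y0,w,h=(305,120,150,144) if k==0 else (300,100,170,130)
    s=4;cr=cv2.resize(im[y0:y0+h,x0:x0+w],None,fx=s,fy=s,interpolation=cv2.INTER_CUBIC)
    for j in range(4):
        p=C+.08*np.array([np.cos(a+j*np.pi/2),np.sin(a+j*np.pi/2)])
        for z,col in((.124,(255,0,0)),(.164,(0,255,0))):
            q=(proj(n,[*p,z])[0]+.5-[x0,y0])*s
            cv2.drawMarker(cr,tuple(int(v) for v in q),col,0,14,2)
    cs=np.array([[*(C+.107*np.array([np.cos(t),np.sin(t)])),.12] for t in np.linspace(0,6.283,80)])
    cv2.polylines(cr,[((proj(n,cs)+.5-[x0,y0])*s).astype(np.int32)],True,(255,0,255),1)
    cv2.imwrite(f"pics/ov_{n}.png",cr)
# bar picks from top crop at z=.164 : stripe-end mid , other-end mid
for nm,A,B in(("yel",(198,153),(91,205)),("acr",(462,408),(547,344)),("left",(202,408),(258,505)),("right",(450,132),(375,62))):
    w=unproj("top",[[A[0]/4+305-.5,A[1]/4+120-.5],[B[0]/4+305-.5,B[1]/4+120-.5]],.164)
    d=w[0]-w[1];print(nm,w.mean(0),np.hypot(*d),np.degrees(np.arctan2(d[1],d[0])))
s=robot.sense();r=R.from_euler('xyz',s["eef_rot"]).as_matrix();print(r)
E
```

```text
yel [ 6.04785527e-01 -3.65815390e-05] 0.046451308970297034 -63.98637632916579
acr [ 0.52773249 -0.13932884] 0.04270311043719936 125.14176220515068
left [ 0.49787074 -0.03100646] 0.04248214477093137 29.331861242691392
right [ 0.63774582 -0.10641046] 0.04030024269719534 -133.7645708298973
[[-3.43008110e-04  9.11946414e-01  4.10309177e-01]
 [ 1.06836973e-03  4.10309302e-01 -9.11945796e-01]
 [-9.99999370e-01  1.25557100e-04 -1.11503536e-03]]
```

View pics/ov_top.png

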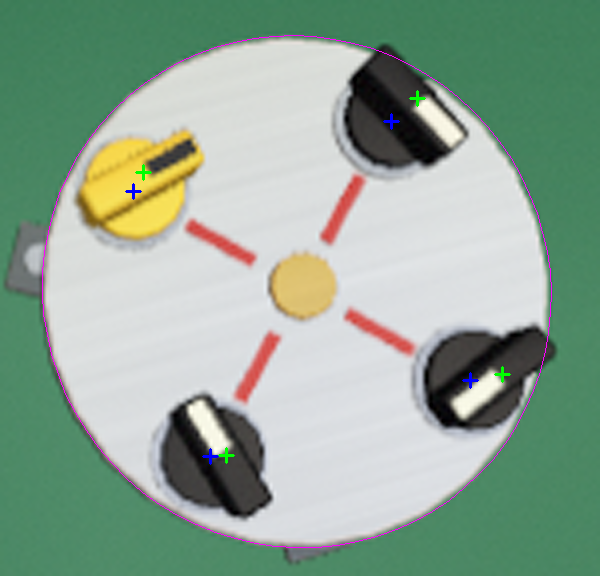

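View pics/ov_side.png

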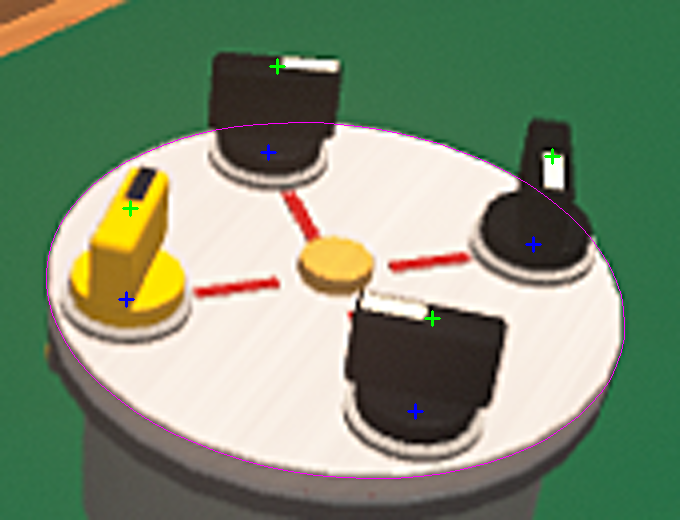

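Request:
{"name": "step_arm", "arguments": {"targets": [[0,-1,2,-1.4,0],[0,-1,4,-2.7,0],[0,-1,6,-4.1,0],[0,-1,8,-5.4,0],[0,-1,10,-6.8,0],[0,-1,12,-8.2,0],[0,-1,14,-9.5,0],[0,-1,16,-10.9,0]]}}

```text
clock: 1.1
position: [0.5162, -0.146, 0.2612]
eef_rot: [-1.997, 1.571, 3.138]
contact_force: [1.0, -0.8, -0.3]
width: 0.0855
```

```bash
cat > st.py <<'E'
import sys
from h import *
s=robot.sense();r=R.from_euler('xyz',s["eef_rot"]).as_matrix()
print(round(s["clock"],2),s["position"].round(4),"zyaw",np.degrees(np.arctan2(r[1,2],r[0,2])).round(1),"w",round(s["width"],4),"F",np.round(s["contact_force"],1),"T",np.round(s["ft_torque"],2),"q",np.round(s["joint_positions"],2))
if len(sys.argv)>1:
    t=np.array(list(map(float,sys.argv[1:4])));print("units",(r.T@(t-s["position"])/.03).round(2))
E
python3 st.py .606 0 .26
```

```text
1.1 [ 0.5162 -0.146   0.2612] zyaw -65.8 w 0.0855 F [ 1.  -0.8 -0.3] T [-0.03 -0.06 -0.  ] q [-0.39  0.34  1.52 -0.    1.28  0.76]
units [ 0.04  4.73 -3.21]
```

Request:
{"name": "step_arm", "arguments": {"targets": [[0,0,0,0,-1.7],[0,0,0,0,-3.4],[0,0,0,0,-5.1],[0,0,0,0,-6.8],[0,0,0,0,-8.5],[0,0,0,0,-10.2],[0,0,0,0,-10.2],[0,0,0,0,-10.2]]}}

```text
clock: 2.1
position: [0.5154, -0.1479, 0.2611]
eef_rot: [2.799, 1.57, 2.715]
contact_force: [-1.3, -0.6, -0.0]
width: 0.0854
```

```bash
python3 st.py .606 0 .2
```

```text
2.1 [ 0.5154 -0.1479  0.2611] zyaw -4.8 w 0.0854 F [-1.3 -0.6 -0. ] T [-0.04 -0.02  0.02] q [-0.39  0.34  1.52  0.    1.28 -0.31]
units [2.04 5.17 2.6 ]
```

Request:
{"name": "step_arm", "arguments": {"targets": [[0,0.3,1.3,0.65,-1.3],[0,0.7,2.6,1.3,-2.6],[0,1.0,3.9,1.95,-3.9],[0,1.3,5.17,2.6,-5.1],[0,1.3,5.17,2.6,-5.1],[0,1.3,5.17,2.6,-5.1],[0,1.3,5.17,2.6,-5.1]]}}

```text
clock: 2.98
position: [0.6053, -0.0004, 0.2226]
eef_rot: [-1.09, 1.571, -0.638]
contact_force: [0.2, -1.1, -0.2]
width: 0.0854
```

```bash
python3 st.py .606 0 .138; python3 - <<'E'
from h import *
for n in("top","side"): cv2.imwrite(f"pics/{n}1.png",cams.capture(n)[:,:,::-1])
a=cv2.imread("pics/top1.png")[100:280,250:470];b=cv2.imread("pics/side1.png")[60:240,250:470]
cv2.imwrite("pics/c1.png",cv2.resize(np.vstack([a,b]),None,fx=1.65,fy=1.65))
cv2.imwrite("pics/s1.png",cv2.resize(b,None,fx=3,fy=3))
E
```

```text
2.98 [ 6.053e-01 -4.000e-04  2.226e-01] zyaw 25.9 w 0.0854 F [ 0.2 -1.1 -0.2] T [-0.04 -0.04  0.04] q [-0.1   0.47  1.41 -0.    1.26 -0.55]
units [2.82 0.   0.03]
```

View pics/s1.png

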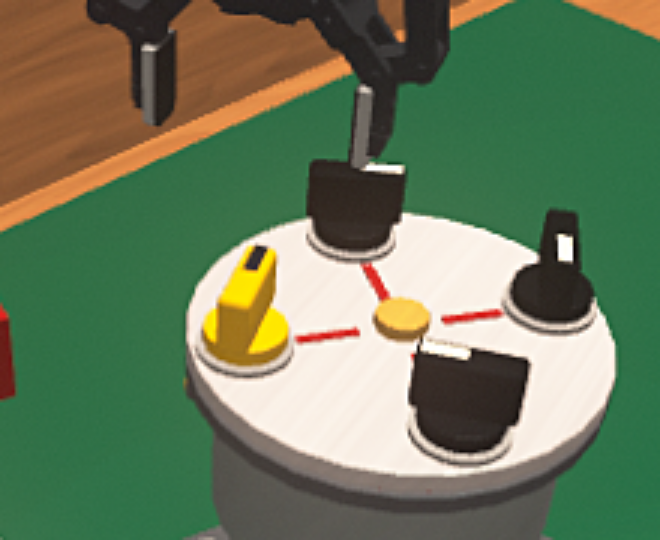

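The open fingers straddle the yellow bar, so I'll descend and grip lightly.

Request:
{"name": "step_arm", "arguments": {"targets": [[0,0.9,0,0,0],[0,1.8,0,0,0],[0,2.4,0,0,0],[0,2.8,0,0,0],[0,2.8,0,0,0],[0,2.8,0,0,0]], "force": 20}}

```text
clock: 3.82
position: [0.606, 0.0003, 0.139]
eef_rot: [-0.542, 1.57, -0.088]
contact_force: [0.3, -0.3, -0.3]
width: 0.0854
```

Request:
{"name": "step_arm", "arguments": {"targets": [[0.5,0,0,0,0],[0.6,0,0,0,0],[0.7,0,0,0,0],[0.75,0,0,0,0],[0.8,0,0,0,0],[0.85,0,0,0,0],[0.9,0,0,0,0],[0.9,0,0,0,0]], "force": 20}}

```text
clock: 4.82
position: [0.6071, 0.0008, 0.1387]
eef_rot: [-0.318, 1.568, 0.136]
contact_force: [8.4, 4.6, -0.7]
width: 0.0158
```

```bash
python3 st.py .606 0 .138; python3 - <<'E'
from h import *
b=cams.capture("side")[:,:,::-1][60:240,250:470]
cv2.imwrite("pics/s2.png",cv2.resize(b,None,fx=3,fy=3))
E
```

```text
4.83 [0.6071 0.0008 0.1387] zyaw 26.0 w 0.0158 F [ 8.4  4.6 -0.7] T [ 0.56 -1.17  0.03] q [-0.1   0.57  1.5   0.    1.07 -0.55]
units [ 0.02 -0.01 -0.05]
```

View pics/s2.png

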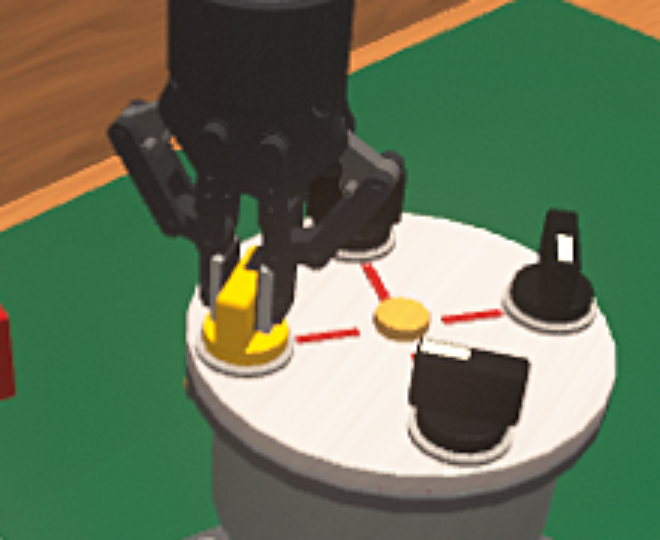

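Gripped at 15.8 mm, with a small side force showing about a 1.5 mm offset. I'll shift by that much and turn 55° clockwise.

Request:
{"name": "step_arm", "arguments": {"targets": [[0.9,0,0,0.05,0.8],[0.9,0,0.0,0.05,2],[0.9,0,0.0,0.04,3.2],[0.9,0,0,0.04,4.4],[0.9,0,0,0.04,5.6],[0.9,0,0,0.04,6.8],[0.9,0,0,0.04,8],[0.9,0,0,0.04,8]]}}

```text
clock: 5.88
position: [0.6082, 0.001, 0.1387]
eef_rot: [0.375, 1.568, -0.011]
contact_force: [7.5, 0.7, -0.6]
width: 0.0152
```

```bash
python3 st.py .607 0.0005 .138
```

```text
5.88 [0.6082 0.001  0.1387] zyaw -22.1 w 0.0152 F [ 7.5  0.7 -0.6] T [ 0.16 -1.18 -0.01] q [-0.1   0.57  1.49  0.    1.08  0.29]
units [ 0.02 -0.03 -0.03]
```

Request:
{"name": "step_arm", "arguments": {"targets": [[0.9,0,0,0.03,0.7],[0.9,0,0,0.03,1.2],[0.9,0,0,0.03,1.2],[0.9,0,0,0.03,1.2]]}}

```text
clock: 6.38
position: [0.6084, 0.0009, 0.1387]
eef_rot: [0.68, 1.569, 0.172]
contact_force: [5.6, 4.1, 3.2]
width: 0.0156
```

Request:
{"name": "step_arm", "arguments": {"targets": [[0.7,0,0,0,0],[0.4,0,0,0,0],[0.1,0,0,0,0],[0,0,0,0,0],[0,-1,0,0,0],[0,-2,0,0,0],[0,-3,0,0,0],[0,-3,0,0,0]]}}

```text
clock: 7.38
position: [0.6086, 0.0005, 0.2305]
eef_rot: [0.414, 1.567, -0.095]
contact_force: [-0.0, -0.0, -0.5]
width: 0.0853
```

```bash
python3 st.py .528 -.139 .228; python3 - <<'E'
from h import *
b=cams.capture("side")[:,:,::-1][60:240,250:470]
cv2.imwrite("pics/s3.png",cv2.resize(b,None,fx=3,fy=3))
E
```

```text
7.38 [6.086e-01 5.000e-04 2.305e-01] zyaw -29.2 w 0.0853 F [-0.  -0.  -0.5] T [-0.   -0.03  0.05] q [-0.1   0.47  1.39  0.    1.28  0.41]
units [ 0.07 -5.37 -0.08]
```

View pics/s3.png

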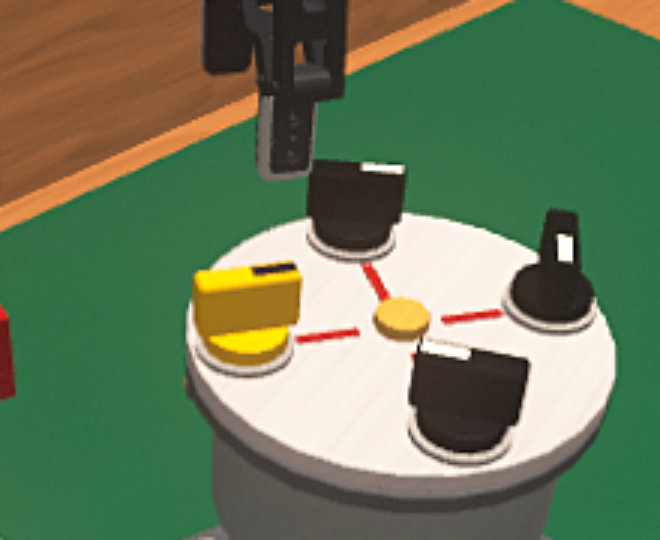

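The yellow bar now looks parallel to its red line. I'll check it numerically from a side-view edge before moving on.

```bash
python3 - <<'E'
from h import *
im=cv2.imread("pics/s3.png")
cv2.imwrite("pics/s3z.png",cv2.resize(im[230:380,170:370],None,fx=4,fy=4,interpolation=cv2.INTER_CUBIC))
E
```

```text
(no output)
```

View pics/s3z.png

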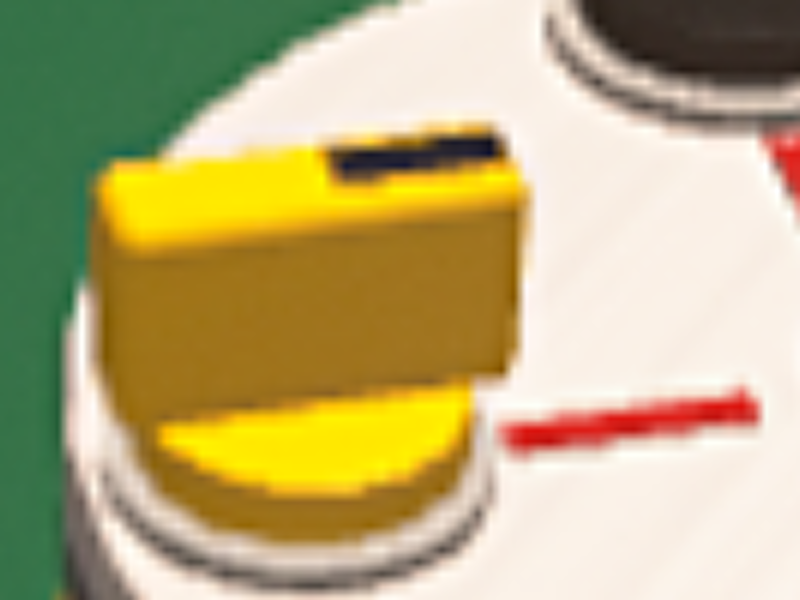

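```bash
python3 - <<'E'
from h import *
f=lambda x,y:((x/4+170)/3+250,(y/4+230)/3+60)
for A,B in(((524,195),(132,252)),((490,128),(105,165))):
    w=unproj("side",[f(*A),f(*B)],.164);d=w[0]-w[1];print(w.mean(0),np.hypot(*d),np.degrees(np.arctan2(d[1],d[0])))
E
```

```text
[0.59921205 0.0047388 ] 0.046798144724741336 -118.01168419044357
[ 0.61251112 -0.00331775] 0.04586425655461438 -122.32687361736498
```

Yellow is at about −120° against a line of −119.6°. Next I'll move over the opposite knob.

Request:
{"name": "step_arm", "arguments": {"targets": [[0,0,-0.9,0,-1.5],[0,0,-1.8,0,-3],[0,0,-2.7,0,-4.5],[0,0,-3.6,0,-6],[0,0,-4.5,0,-7.5],[0,0.1,-5.34,-0.06,-9],[0,0.2,-5.34,-0.06,-10.5],[0,0.3,-5.34,-0.06,-10.7]]}}

```text
clock: 8.43
position: [0.5272, -0.1384, 0.2182]
eef_rot: [2.137, 1.569, 2.748]
contact_force: [-0.2, -0.9, -0.1]
width: 0.0853
```

Request:
{"name": "step_arm", "arguments": {"targets": [[0,0,0,0,0],[0,0,0,0,0]]}}

```text
clock: 8.68
position: [0.5279, -0.1381, 0.2191]
eef_rot: [2.103, 1.571, 2.713]
contact_force: [0.4, 0.7, -0.6]
width: 0.0851
```

```bash
python3 st.py .529 -.1384 .138; python3 - <<'E'
from h import *
b=cams.capture("side")[:,:,::-1][60:240,250:470]
cv2.imwrite("pics/s4.png",cv2.resize(b,None,fx=3,fy=3))
cv2.imwrite("pics/t4.png",cv2.resize(cams.capture("top")[100:270,290:470,::-1],None,fx=3,fy=3))
E
```

```text
8.68 [ 0.5279 -0.1381  0.2191] zyaw 34.9 w 0.0851 F [ 0.4  0.7 -0.6] T [-0.01  0.02  0.02] q [-0.37  0.4   1.56  0.    1.19 -0.97]
units [ 2.7  -0.03  0.03]
```

View pics/s4.png

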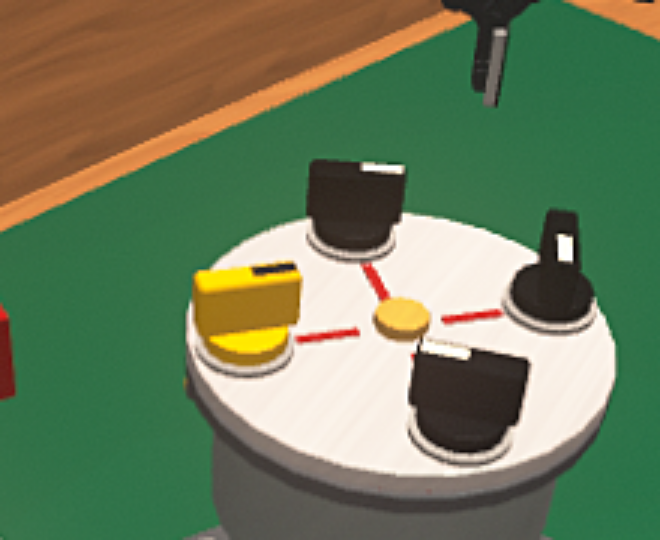

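View pics/t4.png

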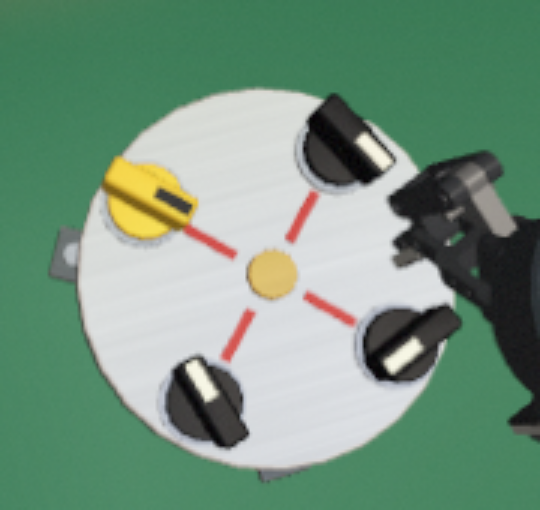

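Request:
{"name": "step_arm", "arguments": {"targets": [[0,0.9,0,0.03,0],[0,1.8,-0.03,0.03,0],[0,2.4,-0.03,0.03,0],[0,2.7,-0.03,0.03,0],[0,2.7,-0.03,0.03,0],[0,2.7,-0.03,0.03,0]], "force": 20}}

```text
clock: 9.52
position: [0.5295, -0.1387, 0.139]
eef_rot: [-1.005, 1.57, -0.394]
contact_force: [-0.2, -0.2, -0.6]
width: 0.0852
```

Request:
{"name": "step_arm", "arguments": {"targets": [[0.5,0,0,0,0],[0.6,0,0,0,0],[0.7,0,0,0,0],[0.75,0,0,0,0],[0.8,0,0,0,0],[0.85,0,0,0,0],[0.9,0,0,0,0],[0.9,0,0,0,0]], "force": 20}}

```text
clock: 10.52
position: [0.5286, -0.1388, 0.1383]
eef_rot: [2.834, 1.57, -2.838]
contact_force: [-4.8, -3.0, 4.8]
width: 0.0157
```

```bash
python3 st.py .529 -.1384 .138; python3 - <<'E'
from h import *
b=cams.capture("side")[:,:,::-1][60:240,280:500]
cv2.imwrite("pics/s5.png",cv2.resize(b,None,fx=3,fy=3))
E
```

```text
10.53 [ 0.5286 -0.1388  0.1383] zyaw 35.0 w 0.0157 F [-4.8 -3.   4.8] T [-0.55  0.75  0.03] q [-0.37  0.5   1.65 -0.    1.   -0.98]
units [0.01 0.   0.02]
```

View pics/s5.png

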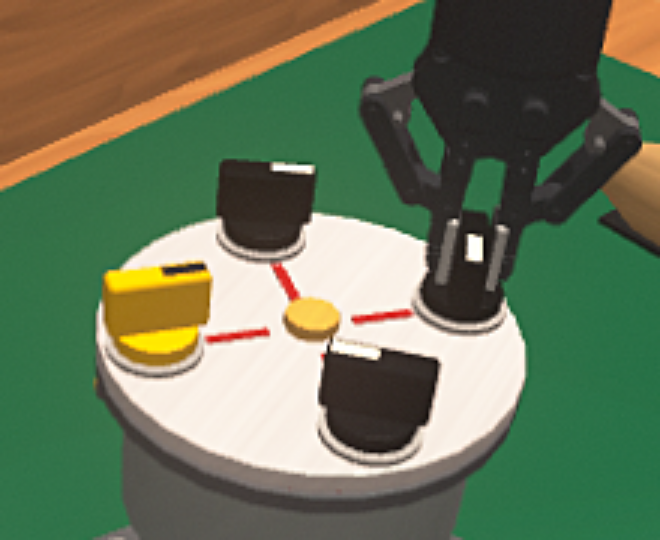

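The black bar is gripped at 15.7 mm. I'll lift slightly and turn clockwise to a jaw yaw of −29.6°.

Request:
{"name": "step_arm", "arguments": {"targets": [[0.9,-0.04,0,-0.03,0.8],[0.9,-0.04,0,-0.03,2.1],[0.9,-0.04,0,-0.03,3.4],[0.9,-0.04,0,-0.03,4.7],[0.9,-0.04,0,-0.03,6],[0.9,-0.04,0,-0.02,7.3],[0.9,-0.04,0,-0.02,8.6],[0.9,-0.04,0,-0.02,9.4]]}}

```text
clock: 11.58
position: [0.5287, -0.1388, 0.1387]
eef_rot: [2.505, 1.57, 2.128]
contact_force: [5.9, -1.1, -14.2]
width: 0.0155
```

Request:
{"name": "step_arm", "arguments": {"targets": [[0.9,0,0,0,0],[0.9,0,0,0,0]]}}

```text
clock: 11.82
position: [0.5287, -0.1388, 0.1387]
eef_rot: [2.488, 1.57, 2.115]
contact_force: [6.2, -0.3, -14.6]
width: 0.0154
```

```bash
python3 st.py
```

```text
11.82 [ 0.5287 -0.1388  0.1387] zyaw -21.4 w 0.0154 F [  6.2  -0.3 -14.6] T [-0.01 -0.84 -0.09] q [-0.37  0.5   1.65  0.    1.    0.01]
```

Request:
{"name": "step_arm", "arguments": {"targets": [[0.9,0.02,0,0.02,0.7],[0.9,0.02,0,0.02,1.35],[0.9,0.02,0,0.02,1.35],[0.9,0.02,0,0.02,1.35]]}}

```text
clock: 12.32
position: [0.5288, -0.1389, 0.1386]
eef_rot: [2.989, 1.57, 2.477]
contact_force: [-0.6, 3.0, -4.4]
width: 0.0154
```

```bash
python3 st.py
```

```text
12.32 [ 0.5288 -0.1389  0.1386] zyaw -29.4 w 0.0154 F [-0.6  3.  -4.4] T [ 0.56  0.17 -0.02] q [-0.37  0.5   1.65  0.    1.    0.15]
```

Request:
{"name": "step_arm", "arguments": {"targets": [[0.7,0,0,0,0],[0.4,0,0,0,0],[0.1,0,0,0,0],[0,0,0,0,0],[0,-1,0,0,0],[0,-2,0,0,0],[0,-3,0,0,0],[0,-3,0,0,0]]}}

```text
clock: 13.32
position: [0.5302, -0.1396, 0.231]
eef_rot: [0.14, 1.567, -0.375]
contact_force: [0.5, 0.8, -0.6]
width: 0.0855
```

```bash
python3 st.py .45 -.3 .26; python3 - <<'E'
from h import *
b=cams.capture("side")[:,:,::-1][60:240,280:500]
cv2.imwrite("pics/s6.png",cv2.resize(b,None,fx=3,fy=3))
cv2.imwrite("pics/t6.png",cv2.resize(cams.capture("top")[120:264,305:455,::-1],None,fx=4,fy=4,interpolation=cv2.INTER_CUBIC))
E
```

```text
13.32 [ 0.5302 -0.1396  0.231 ] zyaw -29.5 w 0.0855 F [ 0.5  0.8 -0.6] T [ 0.04 -0.04 -0.04] q [-0.37  0.38  1.54 -0.    1.21  0.15]
units [-0.97 -5.97  0.31]
```

View pics/s6.png

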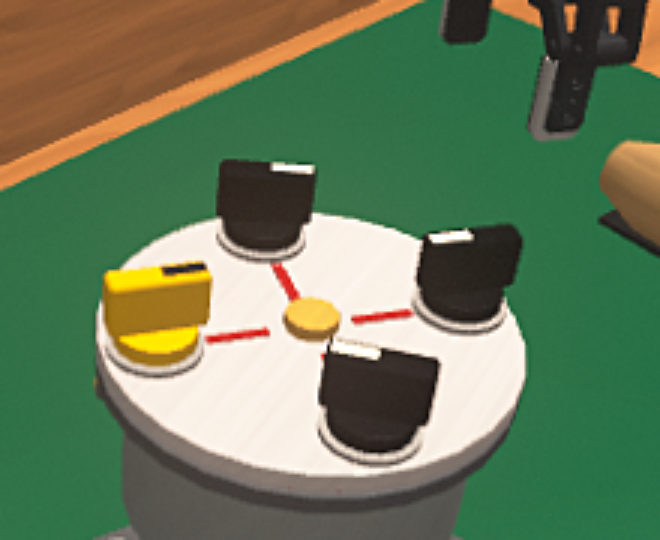

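View pics/t6.png

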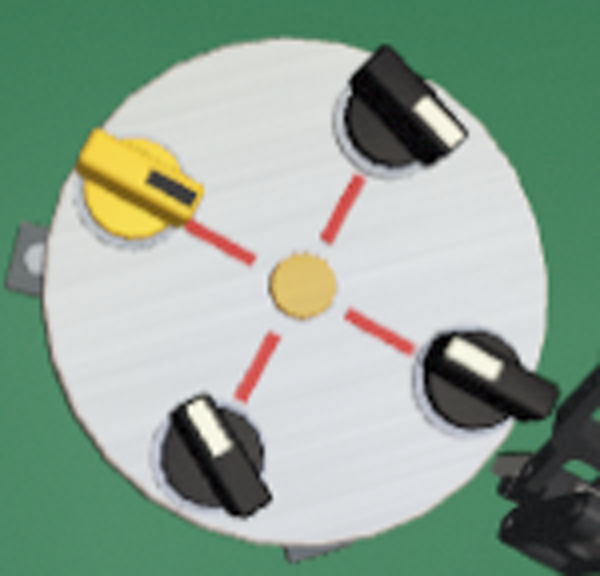

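```bash
python3 - <<'E'
from h import *
for nm,A,B in(("yel",(200,197),(88,144)),("acr edge1",(445,334),(545,380)),("acr mid",(440,347),(550,397))):
    w=unproj("top",[[A[0]/4+305-.5,A[1]/4+120-.5],[B[0]/4+305-.5,B[1]/4+120-.5]],.164)
    d=w[0]-w[1];print(nm,w.mean(0),np.hypot(*d),np.degrees(np.arctan2(d[1],d[0])))
# side edge of across
f=lambda x,y:(x/3+280,y/3+60)
w=unproj("side",[f(424,248),f(516,234)],.164);d=w[0]-w[1];print("side acr",np.degrees(np.arctan2(d[1],d[0])))
s=robot.sense();print(np.abs(s["joint_vel"]).max())
E
```

```text
yel [6.08070808e-01 1.81791789e-04] 0.047775090262226746 -115.69893287592815
acr edge1 [ 0.53506938 -0.13574508] 0.043388488000474706 65.23466318669033
acr mid [ 0.52923393 -0.13555528] 0.04761852789890664 65.46769977341762
side acr 63.03882597031975
0.016422333094636806
```

```bash
python3 -c "
from rig import robot
print(robot.job_done())"
```

```text
the job is handed in; nothing more can be done
None
```

I turned the yellow knob about 55° clockwise, then the black knob across from it about 64°. Each turn stopped at its red line. I released both and lifted the open gripper clear before handing in at about 13.4 s; the system gave no verdict.

| Knob | Red line | Jaw angle at release (implied pointer) | Last camera readings |
|---|---|---|---|
| Yellow | −119.6° | about −119° | −118° to −122° (side), −115.7° (top) |
| Black, across | 60.4° | about 60.6° | 63° (side), 65° (top) |

- **Accuracy:** the readings disagree by a few degrees because I picked the bar edges by hand. All are within about 5° of the lines, inside the 15° limit.
- **Other two knobs:** they look unmoved in the last pictures and are still far from their lines. I did not re-measure them.
- **Contact:** force on the tool was near zero after lifting, and stayed under about 16 N in the readings I took while turning.

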